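# Mark the delivery card and hold the spring clamp open around its edge

## Robot

A 7-joint arm with a two-finger parallel gripper is mounted at the origin on the work surface. World frame = base frame: x ahead of the robot, y to its left, z up, the work surface at z = 0. Lengths are in m, angles in degrees, forces in N, time in s.
With the tool pointing down it reaches from about 0.425 to 0.875 m from the base axis. Payload 4.7 kg.
Tool frame: the origin (TCP) lies midway between the tips of the shut fingers; the grasp point (between the pads) lies 19 mm behind it; z points along the fingers, y is the direction in which the jaws open and shut (so a half turn about z gives the same grasp; the last joint's range is limited). The gripper opens to 87 mm and grips with 3 to 60 N. Pads are 19 mm wide; open, the fingers measure 117 mm over their backs; the gripper's body (75 mm by 190 mm) begins 51 mm behind the grasp point.
Start: joints at [71.625, 18.392, -4.016, 83.108, 1.295, 78.541, -3.26], TCP at [0.214, -0.614, 0.223] pointing down, gripper open.
Joint ranges: [-163.93, 163.93], [-17.29, 119.83], [-79.2, 71.16], [3.27, 140.29], [-89.18, 269.18], [5.43, 117.66], [-154.24, 154.24]. Speed limits (degrees/s): [147.25, 147.25, 180, 180, 180, 180, 180].

## Interface

Orientations are given as [roll, pitch, yaw] about the fixed x, y, z axes, in that order (R = Rz(yaw) Ry(pitch) Rx(roll)).
In Python, from cell import env gives the robot as it stands. The module is installed in compiled form; this text tells all that it offers.
- The arm moves only by the tool servo_tool, never from a script. Its argument "plan" is a list of rows, each a list of 3 entries, a list of its own where there are three numbers: the opening, from 0 (shut) to 1 (fully open), then the shift along the tool's x, y, z in cm, then the turn, a rotation vector about the tool's x, y, z in degrees. A call has 1 to 20 rows; each row shifts and turns the pose as measured when the row begins, along the tool's axes as they then stand; what a row does not reach is not made up. A row lasts 1/12 s, in which the tool goes at most 41.7 mm and 7.16 degrees, less where a joint would pass 70% of its speed; a pose out of reach is approached as far as the arm can. A call is refused whole if a number of a shift passes 4.17 or a number of a turn 7.16, either way. A call with a gripper value outside its range is refused whole. The fingers move at their own pace and stop on an object; "force" is the grip in N (left out, the last holds). Time passes only in rows, so rows that do not move let the fingers close. It gives the time, the measured TCP pose, the force and the opening at its end, in the units of the state.
- env.get_obs(): the state, without advancing time (a new reading comes with each control period).
- env.read_camera(name): name is "side" or "top" or "wrist"; returns a dict with "image" (420x560x3 uint8, blue, green, red), "fx", "fy", "cx", "cy" (pixels), "rvec" (rotation vector, rad) and "tvec" (3), from world to camera coordinates, as OpenCV has them; the wrist camera has in their place "T_tool_cam" (4x4, takes a point from camera to tool coordinates, whose origin is the TCP and whose axes are the flange's). Camera axes: x right, y down, z forward; pixel columns grow to the right and rows downward; lengths in m; the calibration is good to about 2 mm. A picture is of the moment at which its call begins: read the wrist's pose just before it. There is no depth.
- env.sign_off(): hands the job in, once; it reports no verdict.
The state is a dict: "time_s": time; "qpos": joint angles; "joint_velocities": joint speeds; "effort": joint torques, N m; "tool_pos": TCP position; "tool_rot": TCP orientation; "force": force on the tool from outside, world axes, zero at the start; "wrist_torque": the same for the moment, N m; "grip_width": finger opening in m.
Only numpy, scipy, OpenCV 4.12 (cv2) and the standard library are available. Lean on these libraries where they do the work, as an engineer would, in place of code of your own. Each camera call takes 0.05 s, during which the arm holds its last target. There are 200 camera calls.

## Task

Mark the yellow delivery card by pressing the black treadle of the card stand all the way down to its stop, and let it come back up. Then take the orange-tipped spring clamp by its two handles, squeeze it wide open and bring it down over the card's top edge so that the card stands between the gaping jaws with neither jaw touching it. Finish while holding it there: the clamp stays squeezed open in the gripper, not resting on the card or stand, and the other things on the bench are left where they are.

Things in the scene. Friction and masses are not known exactly. Their poses are not given: they have to be found in the camera images.
- stand: Fixed card stand, green base 215 x 160 x 12 mm. Origin on the work surface right under the upright card; x is square to the card's face, from the treadle (front) to the back; y along the card; z up. The yellow card is 3 mm thick (centred on x = 0) and 100 mm wide (y). Steel corner posts reach 92 mm high, the red marker head behind the card about 100 mm; above that the card is clear.
- card_top (a point): Middle of the card's straight, level top edge, 150 mm above the work surface. Axes as the stand's.
- pedal (a joint): Treadle angle: 0 = up (rest), 0.20 rad = down against its stop, level. A return spring pushes back, about 3 N at first and 7 N at the stop at the middle of the pad. Hinge line along y, at x = +45 mm, z = 30 mm in the stand's frame.
- pedal_pad (a point): Middle of the top face of the treadle's black ribbed pad (60 mm along the stand's x, 128 mm along y). At rest it lies at x = -101 mm in the stand's frame, 64 mm above the work surface; at the stop it is level, at x = -105 mm and 34 mm above the surface.
- clamp_hinge (a point): Mid-point of the spring clamp (95 g, works like a clothes peg) on its hinge. It starts standing on its closed jaw tips, handles up, this point 58 mm above the surface. Axes of the one lever: z up, x along the hinge (levers 22 mm wide), y the way handles and jaws open. Two orange-tipped handles rise in a V to 54 mm above this point, 58 mm over their outer faces at the top.
- clamp_open (a joint): Angle between the levers: 0 = jaws closed, 0.64 rad = wide open against its stop: handles' outer faces then parallel, 23 mm apart, reaching 58 mm above the hinge; jaw tips 57 mm below it, gaping 30 to 37 mm. The throat is free up to 35 mm below the hinge. Squeezing at the handle tips takes about 4 N at first, 8 N at the end.
- jaw_a (a point): Lower inner edge of the jaw tip of the one lever (the one that carries the hinge point), middle of its width.
- jaw_b (a point): Lower inner edge of the other jaw tip, middle of its width.
- clamp: The loose clamp with both its levers; origin at the lower end of the one lever's closed jaw, axes as clamp_hinge.
- tape: Yellow tape measure, bystander, 65 x 32 x 62 mm, origin under its centre.
- screwdriver: Screwdriver lying on the bench, bystander, 190 mm long along its x, under 35 mm high.
- screws: Jar of screws with red cap, bystander, 64 mm across, 85 mm high, origin under its centre.
- spray: Spray can, bystander, 56 mm across, 130 mm high, origin under its centre.
- wrench: Wrench lying on the bench, bystander, 180 mm long along its x.
- mug: Blue mug, bystander, 80 mm across, 90 mm high, origin under its centre.
Not all that is in view belongs to the job. There is more than one size of the clamp; the job needs the largest.

How it is judged (in metres and radians):
On the way, in this order (a step that is already met when the one before it is completed fails the run):
1. the treadle is pressed down to its stop (value of joint pedal above 0.185 rad), for 0.1 s.
2. the treadle has come back up (value of joint pedal below 0.03 rad), for 0.1 s.
3. the clamp is off the bench, squeezed open (height (world z) of clamp_hinge above 0.1 m and value of joint clamp_open above 0.4 rad and contact force between the fingers and clamp above 1 N), for 0.2 s.
At the end, for the whole second after the job is handed in: Fingers hold the clamp still, open over 0.4 rad, a jaw tip on either side of the card (3 mm or more from its mid-plane), 5 mm or more below its top edge, hinge within 50 mm of its middle and over 150 mm up, under 0.5 N on card and stand; treadle back up (under 0.03 rad) (value of joint clamp_open above 0.4 rad and contact force between the fingers and clamp above 1 N and contact force between clamp and stand below 0.5 N and ((x of jaw_a in the frame of stand above 0.003 m and x of jaw_b in the frame of stand below -0.003 m) or (x of jaw_b in the frame of stand above 0.003 m and x of jaw_a in the frame of stand below -0.003 m)) and z of each of jaw_a, jaw_b in the frame of card_top below -0.005 m and y of clamp_hinge in the frame of stand between -0.05 and 0.05 m and height (world z) of clamp_hinge above 0.15 m and value of joint pedal below 0.03 rad and linear speed of clamp below 0.03 m/s); the arm keeps its last pose, push and grip.
It fails at once if a bystander is pushed more than 40 mm from its place (distance of any of tape, screwdriver, screws, spray, wrench, mug from where it was at the start of the episode above 0.04 m).
It also fails if it takes over 58 s, if anything falls off the work surface, if the arm or the gripper's body presses on something with over 40 N, if the wrist force passes 120 N, or if a joint passes its speed limit or range.

## Working session

There is one attempt and no reset: what is moved stays moved. The work goes in short steps, Python scripts to look and compute and a tool call to move; the robot and the scene stay as the last step left them, time stands still between calls to the robot, and variables do not carry over. Pictures are saved under pics/ and viewed, about 8 in all and at most 12, crops included, and the job is handed in when it is done.

Besides the shell and the picture viewer there is one more tool, called after ">>>" as name(argument=value, ...), one argument or row to a line, values as JSON. servo_tool: Moves the arm, as the interface text tells. Its arguments: {"type":"object","properties":{"plan":{"type":"array"},"force":{"type":"number"}},"required":["plan"]}

```bash
mkdir -p pics; cat > h.py <<'E'
import numpy as np, cv2
from scipy.spatial.transform import Rotation as R
from cell import env
def cam(n):
    o=env.get_obs(); c=env.read_camera(n)
    K=np.array([[c["fx"],0,c["cx"]],[0,c["fy"],c["cy"]],[0,0,1]])
    if n=="wrist":
        T=np.array(c["T_tool_cam"]); Rt=R.from_euler("xyz",o["tool_rot"],degrees=True).as_matrix()
        A=Rt@T[:3,:3]; p=Rt@T[:3,3]+np.array(o["tool_pos"])
    else:
        Rm=cv2.Rodrigues(np.array(c["rvec"],float))[0]; A=Rm.T; p=-Rm.T@np.array(c["tvec"]).ravel()
    return dict(im=np.array(c["image"]),K=K,A=A,p=p)
def ray(c,uv): d=c["A"]@np.linalg.inv(c["K"])@np.array([uv[0],uv[1],1.]); return c["p"],d/np.linalg.norm(d)
def onz(c,uv,z): p,d=ray(c,uv); return p+d*(z-p[2])/d[2]
def tri(rs):
    M=sum(np.eye(3)-np.outer(d,d) for p,d in rs); b=sum((np.eye(3)-np.outer(d,d))@p for p,d in rs)
    return np.linalg.solve(M,b)
def proj(c,X):
    q=c["K"]@(c["A"].T@(np.array(X)-c["p"])); return q[:2]/q[2]
E
python3 - <<'E'
from h import *
import pickle
o=env.get_obs(); print({k:np.round(v,3) for k,v in o.items()})
for n in("top","side"):
    c=cam(n); pickle.dump(c,open(n+".pkl","wb")); cv2.imwrite(f"pics/{n}0.png",c["im"]); print(n,c["p"],c["A"][:,2],c["K"][0,0])
E
```

```text
{'time_s': np.float64(0.0), 'qpos': array([71.624, 18.437, -4.016, 83.176,  1.294, 78.541, -3.261]), 'joint_velocities': array([ 0.031, -0.091, -0.098, -0.075, -0.024,  0.045,  0.001]), 'effort': array([ 0.0000e+00, -4.9129e+01, -4.0400e-01, -3.1253e+01, -6.4000e-02,
        4.4000e-02,  0.0000e+00]), 'tool_pos': array([ 0.213, -0.613,  0.221]), 'tool_rot': array([-1.79892e+02,  4.00000e-03,  1.91850e+01]), 'force': array([-0.735, -0.092, -0.58 ]), 'wrist_torque': array([-0.022,  0.007,  0.022]), 'grip_width': np.float64(0.087)}
top [0.44385808 0.00161968 1.22223829] [ 0.15481284  0.01893166 -0.98776241] 390.0580956953186
side [ 0.16621609 -0.54527908  0.94783912] [ 0.39404143  0.50696129 -0.76663003] 437.81998161363344
```

View pics/top0.png

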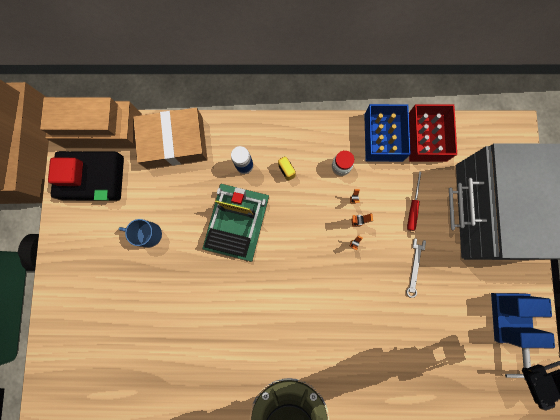

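View pics/side0.png

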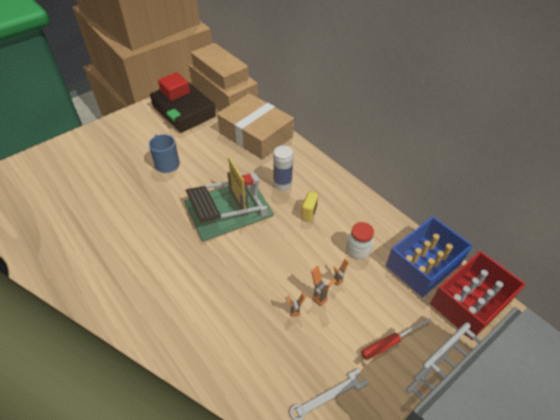

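The top view shows the stand at about (236,222), the mug at (143,233), spray can (241,158), tape (287,167) and jar (344,162). The screwdriver is at (414,205) and the wrench at (415,268). Clamp candidates are top (354,197), (362,219) and (355,242); in the side view they are (341,272), (320,287) and (296,304). The middle one looks largest, so I'll check that in a crop and measure.

```bash
python3 - <<'E'
from h import *
import pickle
T=pickle.load(open("top.pkl","rb"));S=pickle.load(open("side.pkl","rb"))
a=cv2.resize(T["im"][180:260,330:390],None,fx=5,fy=5,interpolation=2)
b=cv2.resize(S["im"][255:325,280:355],None,fx=5.7,fy=5.7,interpolation=2)[:400]
d=cv2.resize(T["im"][178:268,195:275],None,fx=5,fy=5,interpolation=2)[:400]
m=np.hstack([x for x in (a,b)]); 
d2=cv2.resize(S["im"][150:240,180:280],None,fx=4,fy=4,interpolation=2)
w=np.zeros((800,830,3),np.uint8); w[:400,:m.shape[1]]=m[:, :830]; w[400:800,:400]=d[:400,:400]; w[400:760,420:820]=d2
cv2.imwrite("pics/crop.png",cv2.resize(w,None,fx=.75,fy=.75))
for n,c in(("top",T),("side",S)):
    h=cv2.cvtColor(c["im"],cv2.COLOR_BGR2HSV)
    for nm,lo,hi,mn in(("orange",(5,190,110),(14,255,255),4),("yellow",(24,130,90),(34,255,255),15),("green",(65,80,30),(90,255,160),60)):
        k=cv2.inRange(h,lo,hi); N,_,st,ce=cv2.connectedComponentsWithStats(k)
        for i in range(1,N):
            if st[i,4]>=mn and 100<ce[i][1]<330 and 180<ce[i][0]<400:
                r=cv2.minAreaRect(np.argwhere(_==i)[:,::-1].astype(np.float32)); print(n,nm,st[i,4],ce[i].round(1),np.round(cv2.boxPoints(r)).astype(int).tolist())
E
```

```text
Traceback (most recent call last):
ValueError: all the input array dimensions except for the concatenation axis must match exactly, but along dimension 0, the array at index 0 has size 400 and the array at index 1 has size 399
```

```bash
python3 - <<'E'
from h import *
import pickle
T=pickle.load(open("top.pkl","rb"));S=pickle.load(open("side.pkl","rb"))
z=lambda x:cv2.resize(x,(390,295),interpolation=2)
w=np.vstack([np.hstack([z(T["im"][185:255,310:402]),z(S["im"][255:325,275:367])]),np.hstack([z(T["im"][178:268,180:300]),z(S["im"][150:240,170:290])])])
cv2.imwrite("pics/crop.png",w)
for n,c in(("top",T),("side",S)):
    h=cv2.cvtColor(c["im"],cv2.COLOR_BGR2HSV)
    for nm,lo,hi,mn in(("orange",(5,190,110),(14,255,255),4),("yellow",(24,130,90),(34,255,255),15),("green",(65,80,30),(90,255,160),60)):
        k=cv2.inRange(h,lo,hi); N,_,st,ce=cv2.connectedComponentsWithStats(k)
        for i in range(1,N):
            if st[i,4]>=mn and 100<ce[i][1]<330 and 180<ce[i][0]<400:
                r=cv2.minAreaRect(np.argwhere(_==i)[:,::-1].astype(np.float32)); print(n,nm,st[i,4],ce[i].round(1),np.round(cv2.boxPoints(r)).astype(int).tolist())
E
```

```text
top orange 14 [356.  191.3] [[354, 190], [358, 190], [358, 193], [354, 193]]
top orange 5 [356. 200.] [[358, 200], [358, 200], [354, 200], [354, 200]]
top orange 30 [354.3 218.9] [[352, 215], [356, 215], [356, 222], [352, 222]]
top orange 5 [370.4 214.8] [[370, 214], [371, 214], [371, 216], [370, 216]]
top orange 6 [359.3 237.2] [[358, 237], [358, 236], [361, 238], [361, 238]]
top orange 15 [354.4 246.8] [[352, 247], [353, 245], [357, 247], [356, 249]]
top yellow 146 [286.9 165.8] [[279, 160], [285, 155], [295, 172], [288, 176]]
top yellow 52 [231.2 204.8] [[215, 201], [215, 200], [248, 208], [248, 210]]
top green 83 [226.9 188. ] [[219, 189], [220, 184], [234, 187], [233, 193]]
top green 580 [250.5 227.9] [[202, 248], [219, 183], [268, 195], [251, 261]]
top green 112 [249.5 204.4] [[240, 205], [243, 197], [258, 203], [255, 211]]
top green 722 [232.9 223. ] [[213, 228], [218, 208], [253, 218], [248, 237]]
side yellow 36 [235.  169.5] [[228, 160], [229, 159], [242, 179], [240, 179]]
side yellow 179 [310.1 200.9] [[302, 207], [309, 191], [319, 195], [312, 211]]
```

View pics/crop.png

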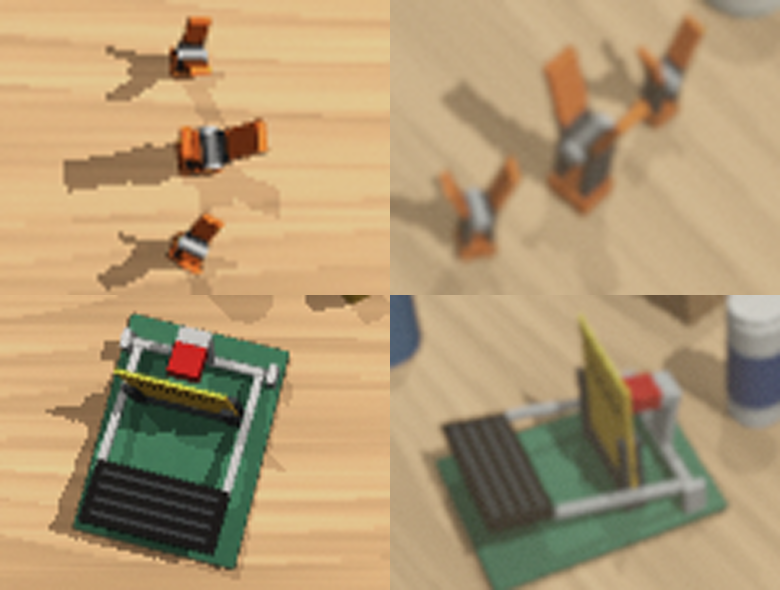

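The middle clamp, top (362,219) / side (320,287), is clearly the largest, standing with its V along world y. The treadle is on the robot's side of the stand and the card is yellow.

```bash
python3 - <<'E'
from h import *
import pickle
T=pickle.load(open("top.pkl","rb"));S=pickle.load(open("side.pkl","rb"))
g=[onz(T,p,.012)[:2] for p in ((202,248),(219,183),(268,195),(251,261))]
print("green",np.round(g,3),np.round([np.linalg.norm(g[i]-g[i-1]) for i in range(4)],3))
u=(g[1]-g[0])+(g[2]-g[3]); print("stand yaw",np.degrees(np.arctan2(u[1],u[0])),"centre",np.mean(g,0))
a,b=onz(T,(214.5,200),.15),onz(T,(248,208),.15); print("card",a,b,np.linalg.norm(a-b),(a+b)/2,np.degrees(np.arctan2(*(a-b)[1::-1]))-90)
print("tri",tri([ray(T,(214.5,200)),ray(S,(228.5,157))]),tri([ray(T,(248,208)),ray(S,(243,178))]))
y=np.radians(np.degrees(np.arctan2(*(a-b)[1::-1]))-90);c=(a+b)/2
P=c+np.array([-.101*np.cos(y),-.101*np.sin(y),0]);P[2]=.064; print("pad",P,proj(T,P),proj(S,P))
# clamp tips
L,Rr=onz(T,(352.5,219.3),.112),onz(T,(372,216.8),.112); print("clamp",L,Rr,np.linalg.norm(L-Rr),(L+Rr)/2,np.degrees(np.arctan2(*(L-Rr)[1::-1]))-90)
for X in(L,Rr,[*((L+Rr)/2)[:2],.058],[*((L+Rr)/2)[:2],0]): print(proj(T,X),proj(S,X))
E
```

```text
green [[0.498 0.273]
 [0.704 0.227]
 [0.666 0.071]
 [0.46  0.12 ]] [0.158 0.211 0.161 0.212]
stand yaw -12.924587015438918 centre [0.58208915 0.17288366]
card [0.62583103 0.21262104 0.15      ] [0.60388105 0.11820189 0.15      ] 0.09693697432562864 [0.61485604 0.16541146 0.15      ] -13.087311386025434
tri [0.62599138 0.21465042 0.14257438] [0.60313275 0.11826014 0.15181013]
pad [0.5164794  0.18828146 0.064     ] [226.80231197 241.21927727] [203.96707113 201.05452273]
clamp [ 0.57907968 -0.17745066  0.112     ] [ 0.58670037 -0.23311716  0.112     ] 0.05618571543331782 [ 0.58289003 -0.20528391  0.112     ] 7.795279684489685
[352.5 219.3] [313.55670347 267.25742713]
[372.  216.8] [333.22410799 281.94679583]
[358.92554881 220.26731969] [321.30276829 286.99206774]
[355.67680267 222.43385613] [319.36683704 299.31863415]
```

Checks: the base measures 0.211 x 0.16 m, the card 0.097 m and the clamp V 0.056 m, all as specified. The stand yaw is -13° by both methods. The card sits at (0.615, 0.165), the pad at (0.516, 0.188) and the clamp at (0.583, -0.205) with yaw about 8°. I'll shut the fingers, turn to yaw -13° and move toward the treadle.

>>> servo_tool(
  plan=[
    [0, [0, 0, 0], [0, 0, 5.4]],
    [0, [0, 0, 0], [0, 0, 5.4]],
    [0, [0, 0, 0], [0, 0, 5.4]],
    [0, [0, 0, 0], [0, 0, 5.4]],
    [0, [0, 0, 0], [0, 0, 5.4]],
    [0, [0, 0, 0], [0, 0, 5.4]],
    [0, [1, -3.3, 0], [0, 0, 0]],
    [0, [1, -3.3, 0], [0, 0, 0]],
    [0, [1, -3.3, 0], [0, 0, 0]],
    [0, [1, -3.3, 0], [0, 0, 0]],
    [0, [1, -3.3, 0], [0, 0, 0]],
    [0, [1, -3.3, 0], [0, 0, 0]],
    [0, [1, -3.3, 0], [0, 0, 0]],
    [0, [1, -3.3, 0], [0, 0, 0]],
    [0, [1, -3.3, 0], [0, 0, 0]],
    [0, [1, -3.3, 0], [0, 0, 0]],
    [0, [1, -3.3, 0], [0, 0, 0]],
    [0, [1, -3.3, 0], [0, 0, 0]],
    [0, [1, -3.3, 0], [0, 0, 0]],
    [0, [1, -3.3, 0], [0, 0, 0]],
  ],
  force=20,
)

```text
time_s: 1.77
tool_pos: [0.4684, -0.1897, 0.2107]
tool_rot: [-179.6, 1.0, -16.0]
force: [0.7, -0.6, -0.8]
grip_width: 0.0003
```

>>> servo_tool(
  plan=[
    [0, [0, 0, 0], [0, -1, -3]],
    [0, [-0.3, -3.1, 0], [0, 0, 0]],
    [0, [-0.3, -3.1, 0], [0, 0, 0]],
    [0, [-0.3, -3.1, 0], [0, 0, 0]],
    [0, [-0.3, -3.1, 0], [0, 0, 0]],
    [0, [-0.3, -3.1, 0], [0, 0, 0]],
    [0, [-0.3, -3.1, 0], [0, 0, 0]],
    [0, [-0.3, -3.1, 0], [0, 0, 0]],
    [0, [-0.3, -3.1, 0], [0, 0, 0]],
    [0, [-0.3, -3.1, 0], [0, 0, 0]],
    [0, [-0.3, -3.1, 0], [0, 0, 0]],
    [0, [-0.3, -3.1, 0], [0, 0, 0]],
    [0, [-0.3, -3.1, 0], [0, 0, 0]],
    [0, [0, 0, 0], [0, 0, 0]],
  ],
)

```text
time_s: 2.93
tool_pos: [0.5132, 0.208, 0.2118]
tool_rot: [-179.3, 2.4, -12.3]
force: [-0.8, 1.1, 0.5]
grip_width: 0.0005
```

```bash
python3 - <<'E'
from h import *
o=env.get_obs(); print(np.round(o["tool_pos"],4),np.round(o["tool_rot"],1))
c=cam("wrist"); cv2.imwrite("pics/w1.png",c["im"]); print(c["p"])
print([ (X,proj(c,X).round()) for X in ((.5165,.1883,.064),(.615,.165,.15),tuple(np.array(o["tool_pos"])))])
E
```

```text
[0.5132 0.208  0.2118] [-179.3    2.4  -12.3]
[0.58249259 0.19075386 0.37096497]
[((0.5165, 0.1883, 0.064), array([307., 177.])), ((0.615, 0.165, 0.15), array([320.,  35.])), ((np.float64(0.5131977576654604), np.float64(0.2080419116521902), np.float64(0.21183760336958218)), array([284., 253.]))]
```

View pics/w1.png

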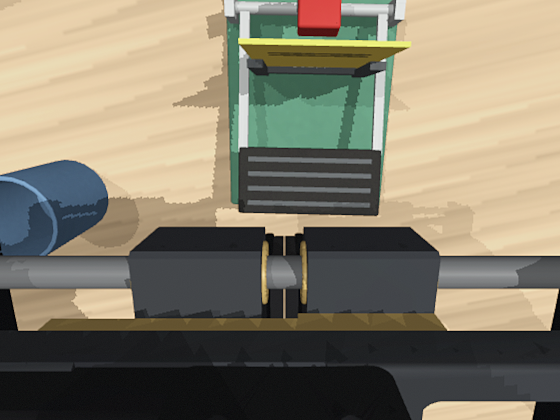

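The pad's centre is at about (310,181) px against a predicted (307,177), so the position is good to about 2 mm. The card edge runs (240,38)–(411,42). I'll level the tool, shift over and descend.

>>> servo_tool(
  plan=[
    [0, [0.4, 1.0, 0], [-0.7, 2.4, 0.7]],
    [0, [0.4, 0.9, 0], [0, 0, 0]],
    [0, [0, 0, 2.5], [0, 0, 0]],
    [0, [0, 0, 2.5], [0, 0, 0]],
    [0, [0, 0, 2.5], [0, 0, 0]],
    [0, [0, 0, 2.5], [0, 0, 0]],
    [0, [0, 0, 1.5], [0, 0, 0]],
    [0, [0, 0, 0], [0, 0, 0]],
  ],
)

```text
time_s: 3.65
tool_pos: [0.5198, 0.17, 0.0915]
tool_rot: [179.5, -0.0, -13.8]
force: [-0.5, -0.1, -0.2]
grip_width: 0.0007
```

>>> servo_tool(
  plan=[
    [0, [-0.7, -1.7, 0], [0.5, 0, -0.8]],
    [0, [0, 0, 0], [0, 0, 0]],
    [0, [0, 0, 1.2], [0, 0, 0]],
    [0, [0, 0, 1.2], [0, 0, 0]],
    [0, [0, 0, 1.0], [0, 0, 0]],
    [0, [0, 0, 1.0], [0, 0, 0]],
    [0, [0, 0, 0.8], [0, 0, 0]],
    [0, [0, 0, 0.5], [0, 0, 0]],
  ],
)

```text
time_s: 4.32
tool_pos: [0.5198, 0.1864, 0.0343]
tool_rot: [-180.0, -0.2, -13.2]
force: [-1.4, -0.1, 9.6]
grip_width: 0.0003
```

>>> servo_tool(
  plan=[
    [0, [0, 0, 0.5], [0, 0, 0]],
    [0, [0, 0, 0.4], [0, 0, 0]],
    [0, [0, 0, 0.4], [0, 0, 0]],
    [0, [0, 0, 0.4], [0, 0, 0]],
  ],
)

```text
time_s: 4.65
tool_pos: [0.52, 0.1865, 0.0331]
tool_rot: [179.3, -0.2, -13.2]
force: [-12.6, -5.6, 33.1]
grip_width: 0.0004
```

The force jumped to 33 N at z 33 mm, so the treadle is at its stop. Now lift.

>>> servo_tool(
  plan=[
    [0, [0, 0, -1], [0, 0, 0]],
    [0, [0, 0, -1.5], [0, 0, 0]],
    [0, [0, 0, -2], [0, 0, 0]],
    [0, [0, 0, -3], [0, 0, 0]],
    [0, [0, 0, -3], [0, 0, 0]],
    [0, [0, 0, -3], [0, 0, 0]],
    [0, [0, 0, -3], [0, 0, 0]],
    [0, [0, 0, -2], [0, 0, 0]],
    [0, [0, 0, 0], [0, 0, 0]],
  ],
)

```text
time_s: 5.4
tool_pos: [0.5237, 0.1869, 0.2244]
tool_rot: [179.2, -0.8, -13.2]
force: [1.0, 0.5, -0.8]
grip_width: 0.0007
```

```bash
python3 - <<'E'
from h import *
o=env.get_obs(); print(np.round(o["tool_pos"],4),np.round(o["tool_rot"],1),o["force"].round(1))
c=cam("wrist"); cv2.imwrite("pics/w2.png",c["im"])
y=np.radians(-13.)
h=cv2.cvtColor(c["im"],cv2.COLOR_BGR2HSV); k=cv2.inRange(h,(22,130,150),(36,255,255)); k[150:]=0
p=np.argwhere(k)[:,::-1]; l=p[p[:,0]==p[:,0].min()][0]; r=p[p[:,0]==p[:,0].max()][0]
t=[ (u,p[p[:,0]==u,1].min()) for u in range(l[0]+2,r[0]-1,5)]
f=np.polyfit(*np.array(t).T,1); A,B=[onz(c,(u,np.polyval(f,u)),.15) for u in(l[0],r[0])]
print("card px",l,r,"card",A,B,(A+B)/2,np.linalg.norm(A-B),np.degrees(np.arctan2(*(A-B)[1::-1]))-90)
s=np.array([.615,.165,0]);X=np.array([np.cos(y),np.sin(y),0]);Y=np.array([-np.sin(y),np.cos(y),0])
for nm,x,z,dx in(("up",-.101,.064,.03),("down",-.105,.034,.03)):
  print(nm,[proj(c,s+X*(x+a*dx)+Y*b*.064+np.array([0,0,z])).round() for a in(1,-1) for b in(1,-1)])
E
```

```text
[0.5237 0.1869 0.2244] [179.2  -0.8 -13.2] [ 1.   0.5 -0.8]
card px [210  81] [363  78] card [0.62112008 0.21147485 0.15      ] [0.59738412 0.11576883 0.15      ] [0.6092521  0.16362184 0.15      ] 0.09860546035675628 -13.928830896762307
up [array([213., 167.]), array([351., 166.]), array([216., 229.]), array([348., 228.])]
down [array([218., 167.]), array([345., 167.]), array([221., 224.]), array([343., 223.])]
```

View pics/w2.png

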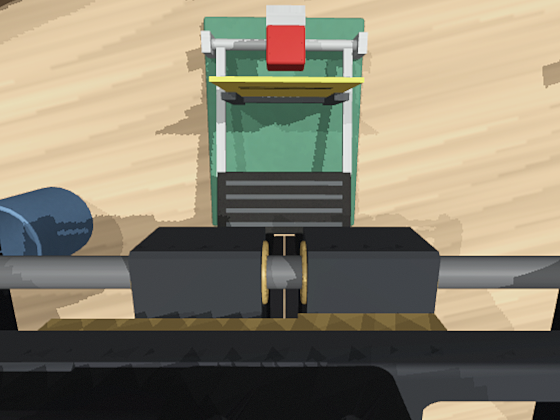

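Here the card's top edge runs (210,81)–(363,78) and the pad (219–351, row 173). I'll check that the treadle is up by differencing the fixed cameras against the first images.

```bash
python3 - <<'E'
from h import *
import pickle
for n,(x0,x1,y0,y1) in (("side",(180,235,180,240)),("top",(195,275,228,262))):
    a=pickle.load(open(n+".pkl","rb"))["im"]; c=cam(n); cv2.imwrite(f"pics/{n}1.png",c["im"])
    d=np.abs(a.astype(int)-c["im"])[y0:y1,x0:x1].max(2); print(n,(d>40).mean(),d.mean())
cv2.imwrite("pics/cmp.png",np.hstack([cv2.resize(i[150:240,170:290],(400,300),interpolation=2) for i in (cv2.imread("pics/side0.png"),cv2.imread("pics/side1.png"))]))
E
```

```text
side 0.0015151515151515152 4.528181818181818
top 0.24595588235294116 33.898529411764706
```

View pics/cmp.png

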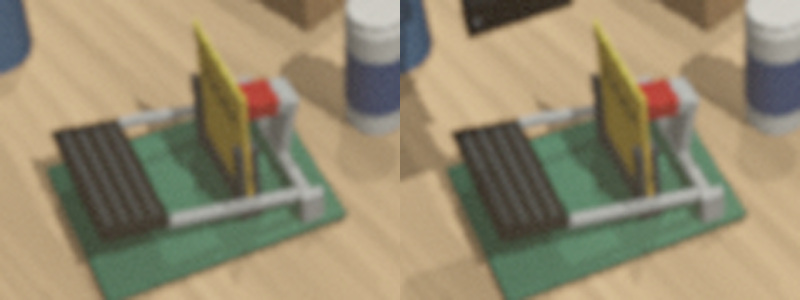

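The treadle is back up (side difference 0.15%) and looks the same before and after. Now over to the clamp with the gripper open.

>>> servo_tool(
  plan=[
    [1, [0, 0, 0], [0, 0, -5.3]],
    [1, [0, 0, 0], [0, 0, -5.3]],
    [1, [0, 0, 0], [0, 0, -5.3]],
    [1, [0, 0, 0], [0, 0, -5.3]],
    [1, [0, 0, 0], [0, 0, 0]],
    [1, [-0.1, 3.2, 0], [0, 0, 0]],
    [1, [-0.1, 3.2, 0], [0, 0, 0]],
    [1, [-0.1, 3.2, 0], [0, 0, 0]],
    [1, [-0.1, 3.2, 0], [0, 0, 0]],
    [1, [-0.1, 3.2, 0], [0, 0, 0]],
    [1, [-0.1, 3.2, 0], [0, 0, 0]],
    [1, [-0.1, 3.2, 0], [0, 0, 0]],
    [1, [-0.1, 3.2, 0], [0, 0, 0]],
    [1, [-0.1, 3.2, 0], [0, 0, 0]],
    [1, [-0.1, 3.2, 0], [0, 0, 0]],
    [1, [-0.1, 3, 0], [0, 0, 0]],
    [1, [-0.1, 2, 0], [0, 0, 0]],
    [1, [0, 0.5, 0], [0, 0, 0]],
    [1, [0, 0, 0], [0, 0, 0]],
    [1, [0, 0, 0], [0, 0, 0]],
  ],
)

```text
time_s: 7.22
tool_pos: [0.5475, -0.2059, 0.1872]
tool_rot: [179.5, 3.1, 7.0]
force: [0.0, 0.1, 0.2]
grip_width: 0.0866
```

```bash
python3 - <<'E'
from h import *
o=env.get_obs(); print(np.round(o["tool_pos"],4),np.round(o["tool_rot"],1),o["joint_velocities"].round(1))
c=cam("wrist"); cv2.imwrite("pics/w3.png",c["im"])
print(proj(c,(.579,-.1775,.112)),proj(c,(.5867,-.233,.112)))
h=cv2.cvtColor(c["im"],cv2.COLOR_BGR2HSV); k=cv2.inRange(h,(4,170,90),(15,255,255))
N,l,st,ce=cv2.connectedComponentsWithStats(k)
for i in range(1,N):
    if st[i,4]>40: 
        b=cv2.boxPoints(cv2.minAreaRect(np.argwhere(l==i)[:,::-1].astype(np.float32))); print(st[i,4],ce[i].round(),b.round().astype(int).tolist(),onz(c,ce[i],.112).round(4))
E
```

```text
[ 0.5475 -0.2059  0.1872] [179.5   3.1   7. ] [-0.2  0.6 -0.4  0.8 -0.5 -0.  -1.2]
[246.81958108 157.75170847] [330.28580818 156.33812526]
491 [291.  33.] [[279, 44], [282, 18], [303, 21], [300, 47]] [ 0.6582 -0.1974  0.112 ]
323 [286.  72.] [[275, 79], [277, 63], [297, 66], [295, 82]] [ 0.6354 -0.1968  0.112 ]
851 [262. 153.] [[249, 136], [277, 136], [277, 172], [249, 172]] [ 0.5833 -0.1876  0.112 ]
799 [314. 154.] [[299, 172], [301, 137], [333, 139], [331, 174]] [ 0.5868 -0.2223  0.112 ]
102 [268. 202.] [[253, 198], [277, 192], [281, 206], [256, 212]] [ 0.5498 -0.1946  0.112 ]
61 [271. 213.] [[264, 212], [267, 206], [285, 217], [281, 222]] [ 0.542  -0.1983  0.112 ]
441 [258. 240.] [[245, 249], [255, 224], [271, 230], [261, 256]] [ 0.5207 -0.1907  0.112 ]
```

View pics/w3.png

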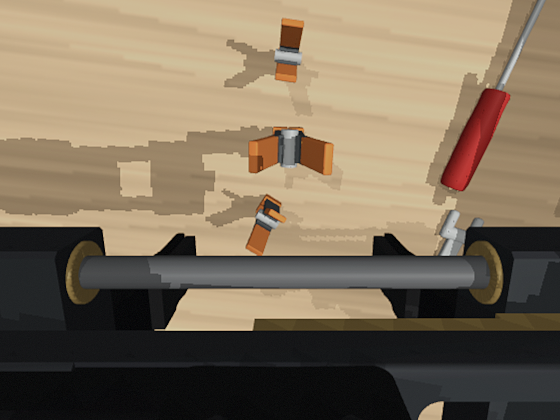

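The big clamp's handle tips are at (249,157) and (333,159), within 3 px of prediction, which puts its centre at (0.582, -0.207) with yaw about 6.5°. The small clamps at (291,50) and (262,225) are clear of the fingers' sides. I'll level, shift over and descend part way.

>>> servo_tool(
  plan=[
    [1, [1.2, 0.2, 0], [0, 3, 0.5]],
    [1, [1.2, 0.2, 0], [0, 0, 0]],
    [1, [1, 0.1, 0], [0, 0, 0]],
    [1, [0, 0, 0], [0, 0, 0]],
    [1, [0, 0, 2], [0, 0, 0]],
    [1, [0, 0, 2], [0, 0, 0]],
    [1, [0, 0, 0.5], [0, 0, 0]],
    [1, [0, 0, 0], [0, 0, 0]],
  ],
)

```text
time_s: 7.93
tool_pos: [0.5856, -0.1903, 0.1415]
tool_rot: [179.7, -0.1, 7.6]
force: [0.2, -0.6, 0.5]
grip_width: 0.087
```

>>> servo_tool(
  plan=[
    [1, [-0.5, 1.5, 0], [0, 0, 0.5]],
    [1, [0, 0, 0], [0, 0, 0]],
    [1, [0, 0, 0], [0, 0, 0]],
  ],
)

```text
time_s: 8.18
tool_pos: [0.5829, -0.2056, 0.1433]
tool_rot: [179.7, -0.1, 7.2]
force: [0.3, -0.0, 0.2]
grip_width: 0.0871
```

>>> servo_tool(
  plan=[
    [1, [0, 0.1, 1.8], [0, 0, 0]],
    [1, [0, 0, 1.8], [0, 0, 0]],
    [1, [0, 0, 1.5], [0, 0, 0]],
    [1, [0, 0, 1], [0, 0, 0]],
    [1, [0, 0, 0], [0, 0, 0]],
    [1, [0, 0, 0], [0, 0, 0]],
  ],
)

```text
time_s: 8.68
tool_pos: [0.5868, -0.212, 0.0872]
tool_rot: [179.3, -0.7, 6.8]
force: [0.1, 0.5, -0.1]
grip_width: 0.0869
```

>>> servo_tool(
  plan=[
    [1, [-0.4, -0.5, 0.7], [0.7, -0.7, 0]],
    [1, [0, 0, 0], [0, 0, 0]],
    [1, [0, 0, 0], [0, 0, 0]],
  ],
)

```text
time_s: 8.93
tool_pos: [0.5833, -0.2078, 0.0821]
tool_rot: [180.0, -0.1, 6.8]
force: [0.0, 0.8, -0.0]
grip_width: 0.0872
```

>>> servo_tool(
  plan=[
    [0, [0, 0, 0], [0, 0, 0]],
    [0, [0, 0, 0], [0, 0, 0]],
    [0, [0, 0, 0], [0, 0, 0]],
    [0, [0, 0, 0], [0, 0, 0]],
    [0, [0, 0, 0], [0, 0, 0]],
    [0, [0, 0, 0], [0, 0, 0]],
    [0, [0, 0, 0], [0, 0, 0]],
    [0, [0, 0, 0], [0, 0, 0]],
    [0, [0, 0, 0], [0, 0, 0]],
    [0, [0, 0, 0], [0, 0, 0]],
  ],
  force=25,
)

```text
time_s: 9.77
tool_pos: [0.5865, -0.2056, 0.0872]
tool_rot: [180.0, -0.5, 6.9]
force: [-2.0, 4.2, 4.5]
grip_width: 0.0285
```

>>> servo_tool(
  plan=[
    [0, [0, 0, 0], [0, 0, 0]],
    [0, [0, 0, 0], [0, 0, 0]],
    [0, [0, 0, 0], [0, 0, 0]],
    [0, [0, 0, 0], [0, 0, 0]],
  ],
)

```text
time_s: 10.1
tool_pos: [0.5853, -0.2058, 0.0855]
tool_rot: [180.0, -0.3, 6.9]
force: [0.2, -0.2, 0.9]
grip_width: 0.0228
```

```bash
python3 - <<'E'
from h import *
c=cam("wrist"); cv2.imwrite("pics/w4.png",c["im"]); s=cam("side")
cv2.imwrite("pics/c4.png",np.hstack([cv2.resize(c["im"][130:330,180:400],(440,400)),cv2.resize(s["im"][250:325,280:355],(360,400),interpolation=2)]))
E
```

```text
(no output)
```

View pics/c4.png

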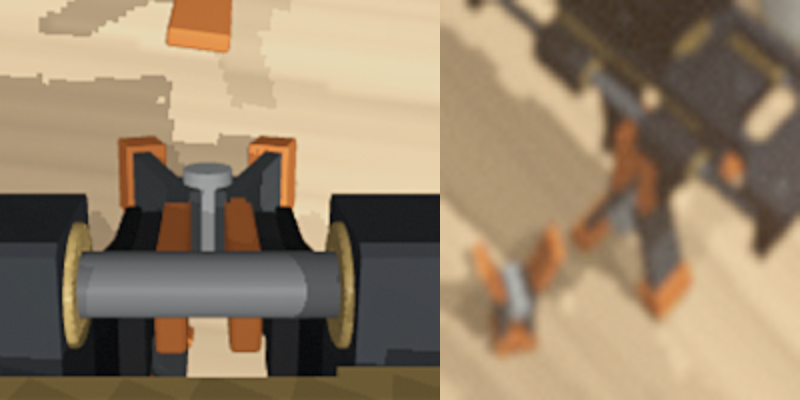

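The clamp is squeezed fully open (width 22.8 mm), symmetric in the fingers. Lift.

>>> servo_tool(
  plan=[
    [0, [0, 0, -1], [0, 0, 0]],
    [0, [0, 0, -2], [0, 0, 0]],
    [0, [0, 0, -2.5], [0, 0, 0]],
    [0, [0, 0, -2.5], [0, 0, 0]],
    [0, [0, 0, -2.5], [0, 0, 0]],
    [0, [0, 0, -2.5], [0, 0, 0]],
    [0, [0, 0, -2.5], [0, 0, 0]],
    [0, [0, 0, -2.5], [0, 0, 0]],
    [0, [0, 0, -2], [0, 0, 0]],
    [0, [0, 0, 0], [0, 0, -5]],
    [0, [0, 0, 0], [0, 0, -6]],
    [0, [0, 0, 0], [0, 0, -6]],
    [0, [0, 0, 0], [0, 0, -6]],
    [0, [0, 0, 0], [0, 0, -6]],
    [0, [0, 0, 0], [0, 0, -6]],
    [0, [0, 0, 0], [0, 0, -6]],
    [0, [0, 0, 0], [0, 0, -6]],
    [0, [0, 0, 0], [0, 0, 0]],
  ],
  force=30,
)

```text
time_s: 11.7
tool_pos: [0.5827, -0.2066, 0.3088]
tool_rot: [179.3, -0.2, 56.2]
force: [0.6, -0.7, -0.3]
grip_width: 0.0223
```

>>> servo_tool(
  plan=[
    [0, [0, 0, 0], [0, 0, -6]],
    [0, [0, 0, 0], [0, 0, -6]],
    [0, [0, 0, 0], [0, 0, -6]],
    [0, [0, 0, 0], [0, 0, -3]],
    [0, [0, 0, 0], [0, 0, 0]],
    [0, [1.5, -0.2, 0], [0, 0, 0]],
    [0, [3, -0.5, 0], [0, 0, 0]],
    [0, [3, -0.5, 0], [0, 0, 0]],
    [0, [3, -0.5, 0], [0, 0, 0]],
    [0, [3, -0.5, 0], [0, 0, 0]],
    [0, [3, -0.5, 0], [0, 0, 0]],
    [0, [3, -0.5, 0], [0, 0, 0]],
    [0, [3, -0.5, 0], [0, 0, 0]],
    [0, [3, -0.5, 0], [0, 0, 0]],
    [0, [3, -0.4, 0], [0, 0, 0]],
    [0, [3, -0.4, 0], [0, 0, 0]],
    [0, [2, -0.3, 0], [0, 0, 0]],
    [0, [1, 0, 0], [0, 0, 0]],
    [0, [0, 0, 0], [0, 0, 0]],
    [0, [0, 0, 0], [0, 0, 0]],
  ],
)

```text
time_s: 13.37
tool_pos: [0.6081, 0.1737, 0.3134]
tool_rot: [179.1, -0.2, 74.7]
force: [0.7, -0.8, -0.3]
grip_width: 0.0228
```

>>> servo_tool(
  plan=[
    [0, [0, 0, 0.5], [0.9, 0, -2]],
    [0, [0, 0, 0], [0, 0, 0]],
    [0, [0, 0, 0], [0, 0, 0]],
  ],
)

```text
time_s: 13.62
tool_pos: [0.6073, 0.173, 0.3092]
tool_rot: [180.0, -0.1, 76.5]
force: [1.6, 0.4, -1.3]
grip_width: 0.0225
```

```bash
python3 - <<'E'
from h import *
o=env.get_obs(); print(np.round(o["tool_pos"],4),np.round(o["tool_rot"],1))
c=cam("wrist"); cv2.imwrite("pics/w5.png",c["im"])
for X in((.6258,.2126,.15),(.6039,.1182,.15),(.6211,.2115,.15),(.5974,.1158,.15)): print(X,proj(c,X).round())
cv2.imwrite("pics/s5.png",cam("side")["im"])
E
```

```text
[0.6073 0.173  0.3092] [ 1.80e+02 -1.00e-01  7.65e+01]
(0.6258, 0.2126, 0.15) [295. 144.]
(0.6039, 0.1182, 0.15) [295. 245.]
(0.6211, 0.2115, 0.15) [290. 146.]
(0.5974, 0.1158, 0.15) [289. 249.]
```

View pics/w5.png

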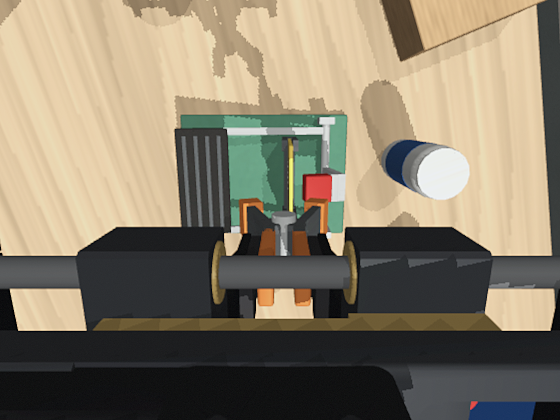

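The card is seen end-on as a vertical line at column 291 (rows 138–212). The jaws straddle column 284, with inner edges at about 262 and 305. I'll compute the clamp's height in the grip from the hinge pin end (284,217) and the jaw lower edges (251,199) and (318,199).

```bash
python3 - <<'E'
from h import *
o=env.get_obs(); t=np.array(o["tool_pos"]); Rt=R.from_euler("xyz",o["tool_rot"],degrees=True).as_matrix()
c=cam("wrist"); im=c["im"]; cv2.imwrite("pics/c5.png",cv2.resize(im[180:260,220:350],(780,480),interpolation=2))
for nm,uv,X in(("pin",(284,217),.013),("jl",(251,199),.011),("jr",(317,199),.011)):
    p,d=ray(c,uv); p=Rt.T@(p-t); d=Rt.T@d; print(nm,(p+d*(X-p[0])/d[0]).round(4))
C=onz(c,(291,140),.15); print("card far end",C,"in tool",(Rt.T@(C-t)).round(4)); C=onz(c,(291.5,205),.15); print((Rt.T@(C-t)).round(4))
E
```

```text
pin [ 0.013  -0.0007  0.0208]
jl [ 0.011  -0.0237  0.0734]
jr [0.011  0.022  0.0735]
card far end [0.62358488 0.21628958 0.15      ] in tool [0.0462 0.0053 0.1591]
[-0.0144  0.0061  0.159 ]
```

View pics/c5.png

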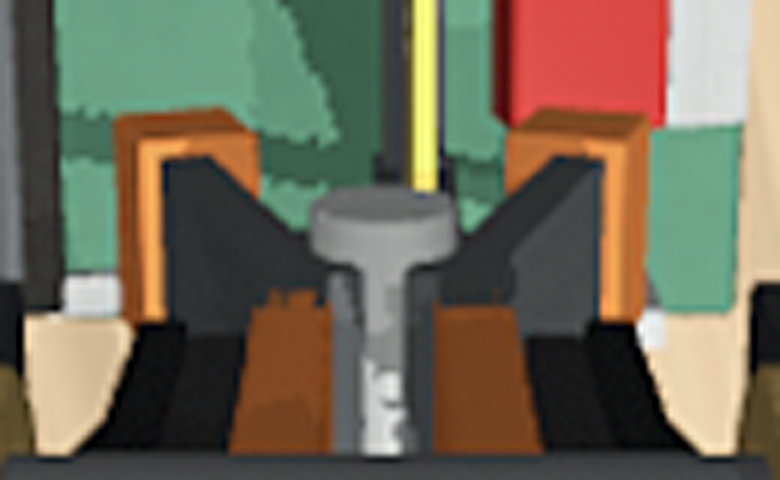

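The tip sits 74–85 mm below the TCP, so a final TCP height near 0.217 keeps the hinge at 0.188–0.200, inside its 0.185–0.202 window. The card plane is +5.5 mm along tool y. I'll shift, then descend in stages.

>>> servo_tool(
  plan=[
    [0, [-0.5, 0.5, 0], [0, 0, -0.3]],
    [0, [0, 0, 0], [0, 0, 0]],
    [0, [0, 0, 1.5], [0, 0, 0]],
    [0, [0, 0, 1.5], [0, 0, 0]],
    [0, [0, 0, 1.5], [0, 0, 0]],
    [0, [0, 0, 0.6], [0, 0, 0]],
    [0, [0, 0, 0], [0, 0, 0]],
    [0, [0, 0, 0], [0, 0, 0]],
  ],
)

```text
time_s: 14.43
tool_pos: [0.6139, 0.1617, 0.2588]
tool_rot: [179.7, -0.1, 76.3]
force: [-0.3, 1.0, -1.0]
grip_width: 0.0223
```

```bash
python3 - <<'E'
from h import *
o=env.get_obs(); t=np.array(o["tool_pos"]); Rt=R.from_euler("xyz",o["tool_rot"],degrees=True).as_matrix()
print(t.round(4),np.round(o["tool_rot"],1))
c=cam("wrist"); im=c["im"]; cv2.imwrite("pics/w6.png",im)
h=cv2.cvtColor(im,cv2.COLOR_BGR2HSV); k=cv2.inRange(h,(22,130,150),(36,255,255))[100:230,230:340]
p=np.argwhere(k); 
for r in sorted(set(p[:,0]))[::8]:
    u=p[p[:,0]==r,1].mean()+230; print(r+100,u.round(1),(Rt.T@(onz(c,(u,r+100),.15)-t)).round(4))
E
```

```text
[0.6139 0.1617 0.2588] [ 1.797e+02 -1.000e-01  7.630e+01]
137 280.0 [ 0.0514 -0.0039  0.1088]
145 279.5 [ 0.0453 -0.0043  0.1088]
153 279.5 [ 0.0393 -0.0044  0.1088]
161 279.5 [ 0.0331 -0.0044  0.1088]
169 279.5 [ 0.0269 -0.0044  0.1088]
177 281.0 [ 0.0206 -0.0033  0.1088]
185 281.0 [ 0.0142 -0.0033  0.1088]
193 279.5 [ 0.0078 -0.0045  0.1088]
201 278.0 [ 0.0013 -0.0057  0.1087]
209 280.0 [-0.0053 -0.0041  0.1087]
```

>>> servo_tool(
  plan=[
    [0, [0, -0.4, 0], [0, 0, 0]],
    [0, [0, 0, 0], [0, 0, 0]],
    [0, [0, 0, 0.7], [0, 0, 0]],
    [0, [0, 0, 0.7], [0, 0, 0]],
    [0, [0, 0, 0.5], [0, 0, 0]],
    [0, [0, 0, 0.4], [0, 0, 0]],
    [0, [0, 0, 0], [0, 0, 0]],
  ],
)

```text
time_s: 15.07
tool_pos: [0.6112, 0.1639, 0.237]
tool_rot: [179.4, -0.2, 76.3]
force: [-0.1, 1.2, -1.2]
grip_width: 0.0226
```

>>> servo_tool(
  plan=[
    [0, [0, -0.1, 0.6], [0.5, 0, -0.5]],
    [0, [0, 0, 0.6], [0, 0, 0]],
    [0, [0, 0, 0.4], [0, 0, 0]],
    [0, [0, 0, 0.2], [0, 0, 0]],
    [0, [0, 0, 0], [0, 0, 0]],
    [0, [0, 0, 0], [0, 0, 0]],
  ],
)

```text
time_s: 15.57
tool_pos: [0.6099, 0.1639, 0.2158]
tool_rot: [-179.9, -0.2, 76.9]
force: [0.4, 0.3, -0.3]
grip_width: 0.0226
```

```bash
python3 - <<'E'
from h import *
o=env.get_obs(); t=np.array(o["tool_pos"]); print(t.round(4),np.round(o["tool_rot"],1),o["force"].round(2))
c=cam("wrist"); s=cam("side"); import pickle; pickle.dump((c,s,o),open("f.pkl","wb"))
cv2.imwrite("pics/f.png",np.hstack([cv2.resize(c["im"][120:270,220:345],(400,480),interpolation=2),cv2.resize(s["im"][125:215,200:275],(400,480),interpolation=2)]))
E
```

```text
[0.6099 0.1639 0.2158] [-179.9   -0.2   76.9] [ 0.4   0.33 -0.27]
```

View pics/f.png

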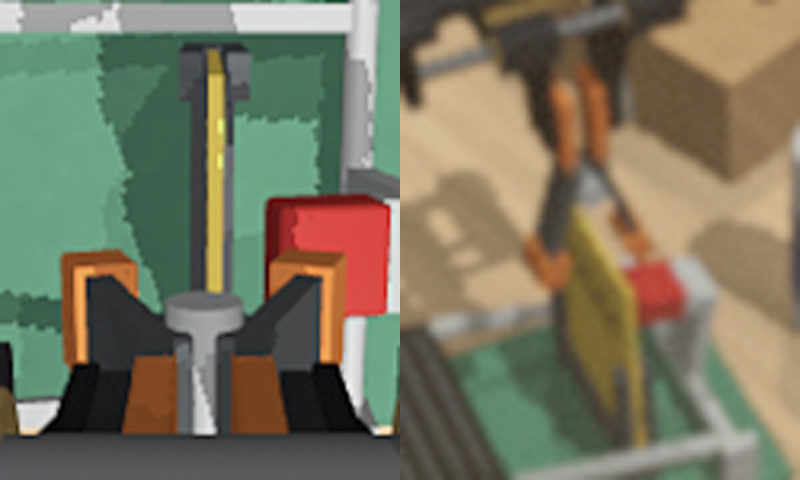

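The card runs through the middle of the gaping jaws, with nothing touching. I'll check height by projecting the predicted jaw corners into the side view for several tip offsets.

```bash
python3 - <<'E'
from h import *
import pickle
c,s,o=pickle.load(open("f.pkl","rb")); t=np.array(o["tool_pos"]); Rt=R.from_euler("xyz",o["tool_rot"],degrees=True).as_matrix()
f=lambda X:(proj(s,X)-[200,125])*[400/75,480/90]+[400,0]
for z in(.070,.078,.086): print("tip",z,[(y,x,f(t+Rt@[x,y,z]).round().tolist()) for y in(-.018,-.025,.018) for x in(-.011,.011)])
for z in(.014,.021,.028): print("hinge pin -x end",z,f(t+Rt@[-.013,0,z]).round(), "handle tip outer",f(t+Rt@[-.011,-.0115,z-.058]).round(),f(t+Rt@[-.011,.0115,z-.058]).round())
for X in((.6217,.2123,.15),(.5987,.1158,.15)): print("card",f(np.array(X)).round())
h=cv2.cvtColor(c["im"],cv2.COLOR_BGR2HSV); k=cv2.inRange(h,(20,110,110),(36,255,255))[130:215,270:310]
p=np.argwhere(k); u=p[:,1].mean()+270; print(u,[(Rt.T@(onz(c,(u,v),.15)-t)).round(4) for v in(150,200)])
E
```

```text
tip 0.07 [(-0.018, -0.011, [561.0, 259.0]), (-0.018, 0.011, [544.0, 231.0]), (-0.025, -0.011, [548.0, 264.0]), (-0.025, 0.011, [531.0, 235.0]), (0.018, -0.011, [629.0, 236.0]), (0.018, 0.011, [611.0, 208.0])]
tip 0.078 [(-0.018, -0.011, [562.0, 271.0]), (-0.018, 0.011, [546.0, 242.0]), (-0.025, -0.011, [549.0, 275.0]), (-0.025, 0.011, [532.0, 247.0]), (0.018, -0.011, [630.0, 248.0]), (0.018, 0.011, [612.0, 220.0])]
tip 0.086 [(-0.018, -0.011, [564.0, 282.0]), (-0.018, 0.011, [547.0, 254.0]), (-0.025, -0.011, [550.0, 287.0]), (-0.025, 0.011, [534.0, 258.0]), (0.018, -0.011, [631.0, 259.0]), (0.018, 0.011, [613.0, 232.0])]
hinge pin -x end 0.014 [589. 165.] handle tip outer [555.  74.] [602.  60.]
hinge pin -x end 0.021 [590. 176.] handle tip outer [556.  86.] [603.  71.]
hinge pin -x end 0.028 [591. 187.] handle tip outer [558.  98.] [604.  83.]
card [549. 165.]
card [626. 292.]
286.7513812154696 [array([0.0452, 0.001 , 0.066 ]), array([0.0121, 0.001 , 0.0659])]
```

The side view matches a tip offset of 86 mm (apex at (547,288), pin at (592,188)). The hinge is therefore at 0.187, leaving about 2 mm of throat clearance, so I'll raise it about 6 mm. The card is 1 mm off the jaw centre.

>>> servo_tool(
  plan=[
    [0, [0, 0.1, -0.6], [0, 0, 0]],
    [0, [0, 0, 0], [0, 0, 0]],
    [0, [0, 0, 0], [0, 0, 0]],
    [0, [0, 0, 0], [0, 0, 0]],
    [0, [0, 0, 0], [0, 0, 0]],
    [0, [0, 0, 0], [0, 0, 0]],
  ],
)

```text
time_s: 16.17
tool_pos: [0.6119, 0.1641, 0.2246]
tool_rot: [179.9, -0.3, 76.9]
force: [0.2, 0.5, -1.3]
grip_width: 0.0228
```

```bash
python3 - <<'E'
from h import *
o=env.get_obs(); t=np.array(o["tool_pos"]);Rt=R.from_euler("xyz",o["tool_rot"],degrees=True).as_matrix()
c=cam("wrist"); h=cv2.cvtColor(c["im"],cv2.COLOR_BGR2HSV); k=cv2.inRange(h,(20,110,110),(36,255,255))[130:215,270:310]
u=np.argwhere(k)[:,1].mean()+270; print(u,(Rt.T@(onz(c,(u,170),.15)-t)).round(4))
o=env.get_obs(); print(o["tool_pos"].round(4),o["joint_velocities"].round(2),o["grip_width"],o["force"].round(1))
print(env.sign_off())
E
```

```text
283.454802259887 [ 0.031  -0.0012  0.0747]
[0.6119 0.1641 0.2245] [-0.03 -0.03  0.04  0.09 -0.12 -0.06 -0.09] 0.0223262945864691 [ 0.3 -1.  -0.9]
the job is handed in; nothing more can be done
None
```

I pressed the treadle to its stop, let it come back up, and finished holding the largest clamp wide open over the card. The job was handed in at about 16 s; sign-off gives no verdict.

- **Treadle:** it went down to z = 33 mm, where the force jumped to 33 N. Afterwards the side view of the pad matched the first image, so it is back up. I did not check it again after that, but nothing went near it.
- **Clamp:** the grip width is 22–23 mm, which is the clamp's wide-open stop.
- **Fit over the card:**
  - The card's mid-plane is about 1 mm from the middle of the jaws.
  - The jaw tips are about 11 mm below the card's top edge and the hinge is at about 0.196 m.
  - The throat clears the edge by about 11 mm.
- **Stillness:** the arm is at rest and the wrist force is about 1 N, roughly the clamp's weight.

Two measurements disagreed:
- **Card position:** the top camera and the wrist camera differed by about 5 mm. I used the close wrist view.
- **Clamp height in the grip:** my first wrist-view estimate put the tips 74 mm below the tool point. The side view and the pose at the grasp gave 86 mm, so I used that and raised the clamp, which ended about 9 mm higher.

I did not take a final picture of the bystanders, but the tool's path stayed clear of them.

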